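# Put the disinfected scraper away in its shuttered block

### The job

Put the orange-handled scraper away: slide the flush yellow shutter of the sloping storage block fully open by pressing a fingertip on it, then take the orange scraper out of the drying stand and slide it blade first into the block's slot until it is fully home. Guide it all the way down rather than dropping it, then let go, and leave the other two scrapers in the stand and everything else on the bench where it is.

Things in the scene. Friction and masses are not known exactly. Their poses are not given: they have to be found in the camera images.
- block: sloping plywood storage block. Origin: centre of the slot's mouth in the plane of the face, 128 mm above the bench. z = outward face normal and slot direction, leaning 30 deg from vertical to its front (robot's side); x = up the slope; y = level along the face. Slot: 72 mm (x) x 8 mm (y), centred on the origin, floor at z = -90 mm, opening in a 5 mm deep recess that carries the shutter.
- block_base: steel foot of the block, fixed to the bench, 170 x 160 mm; origin on the bench under the middle of the face, z up, x to the block's back. The slot's mouth is 25 mm to its y. The block stands over it: 160 mm high, from 60 mm in front of the origin to 110 mm behind. The white-framed face is 120 mm up the slope x 140 mm wide; its recess spans 92 mm x 110 mm (block y -80 to +30 mm).
- shutter (a joint): travel of the shutter in m: 0 = shut (slot covered), 0.050 = fully open, against its stop; it opens towards the block's -y. It stays where it is left; it takes about 1 N to slide.
- shutter_top (a point): centre of the outer face of the shutter: yellow plate with fine dark stripes, 88 mm (block's x) x 60 mm (y), 5 mm thick, flush with the white frame, no handle: press a fingertip on it square to the face (5 to 10 N is plenty) and drag. Shut, it lies centred over the slot. Axes as the block's.
- stand: grey and white drying stand fixed to the bench, 110 mm (x) x 215 mm (y) x 55 mm high; origin at the centre of its underside, z up. Three upright slots, 7 mm wide (y), 86 mm long (x), at y = -70, 0 and +70 mm, floor 10 mm above the bench; a scraper stands in each.
- orange_scraper_mid (a point): centre (half-way up) of the orange-handled scraper, 195 mm long, 0.1-0.2 kg, symmetric. z: along it from blade edge to handle end; x: across the blade's width; y: its thickness. Steel blade 64 x 4 mm, 100 mm long (z -97.5 to +2.5 mm); handle 30 (x) x 18 (y) mm, 95 mm long (z +2.5 to +97.5). Starts upright, blade down, in one of the stand's three places.
- orange_scraper_tip (a point): middle of the orange scraper's blade edge (its bottom end), 97.5 mm below the centre along its z; same axes.
- blue_scraper_mid (a point): centre (half-way up) of the blue-handled scraper, same shape as the orange one; a bystander standing in another place of the drying stand. z runs from blade edge to handle end.
- green_scraper_mid (a point): centre (half-way up) of the green-handled scraper, same shape as the orange one; a bystander standing in another place of the drying stand. z runs from blade edge to handle end.
- pump_bottle_mid (a point): bystander: white pump bottle with a blue band, 66 mm diameter, 184 mm tall; point half-way up.
- jar_mid (a point): bystander: amber glass jar, white lid, 60 mm diameter, 90 mm tall; point half-way up.
- visor_frame_mid (a point): bystander: black printed visor frame, an open arc of 142 mm diameter, 18 mm high, lying flat; point at the arc's centre, half-way up.
- trophy_mid (a point): bystander: silver cup on a dark wooden base, 75 mm square, 220 mm tall; point half-way up.
- wood_award_mid (a point): bystander: wooden award plaque on a dark foot, 50 x 90 mm, 140 mm tall; point half-way up.

How it is judged:
By the outcome, as a careful person would: the job done as asked, in the order asked, and still so for the second after the job is handed in, with the robot touching nothing.
It also fails if it takes over 64 s, if anything falls off the work surface, if the arm or the gripper's body presses on something with over 40 N, if the wrist force passes 120 N, or if a joint passes its speed limit or range.

### The arm

A 7-joint arm with a two-finger parallel gripper is mounted at the origin on the work surface. World frame = base frame: x ahead of the robot, y to its left, z up, the work surface at z = 0. Lengths are in m, angles in degrees, forces in N, time in s.
With the tool pointing down it reaches from about 0.425 to 0.925 m from the base axis. Payload 6.8 kg.
Tool frame: the origin (TCP) lies at the very end of the fingers, on their centre line; the grasp point (between the pads) lies 19 mm behind it; z points along the fingers, y is the direction in which the jaws open and shut (so a half turn about z gives the same grasp; the last joint's range is limited). The gripper opens to 88 mm and grips with 3 to 60 N. Pads are 20 mm wide; open, the fingers measure 115 mm over their backs; the gripper's body (75 mm by 178 mm) begins 61 mm behind the grasp point.
Start: joints at [58.952, 27.33, 1.283, 89.118, -0.659, 63.558, -4.761], TCP at [0.284, -0.612, 0.223] pointing down, gripper open.
Joint ranges: [-169.35, 169.35], [-19.33, 120.38], [-80.79, 83.38], [13.8, 139.57], [-78.32, 258.32], [9.67, 109.79], [-169.56, 169.56]. Speed limits (degrees/s): [136.94, 136.94, 180, 180, 180, 180, 180].

### API

Orientations are given as a 3x3 rotation matrix whose columns are the frame's x, y, z axes.
In Python, from bench import ctrl, solver, telemetry, vision, finder gives the robot as it stands. Calls block until the motion is done:
- ctrl.movep(position, orientation): joint-space move of the TCP to a pose.
- ctrl.move_l(position, vel=0.15, rotation=None, contact_N=None): straight line of the TCP; rotation=None keeps the orientation; vel is the mean speed in m/s. With contact_N (N) it stops when the force on the tool has changed by that much, and returns True; else False.
- ctrl.movej(angles): joint-space move.
- ctrl.move_gripper(opening, effort=None): finger opening in m; effort is the grip in N (None keeps the last); returns when the fingers have stopped.
- ctrl.dwell(seconds).
- solver.solve_ik(position, orientation): joint angles nearest the present ones, or None.
- telemetry.state(): the state.
- vision.snapshot(name): name is "scene" or "top" or "wrist"; returns a dict with "frame" (400x640x3 uint8, blue, green, red), "camera_matrix" (3x3 intrinsics, pixels), "position" and "attitude" of the camera in the world; the wrist camera has in their place "T_tool_cam" (4x4, takes a point from camera to tool coordinates, whose origin is the TCP and whose axes are the flange's). Camera axes: x right, y down, z forward; pixel columns grow to the right and rows downward; lengths in m; the calibration is good to about 2 mm. A picture is of the moment at which its call begins: read the wrist's pose just before it. There is no depth.
A pose or a line that the arm cannot do raises ctrl.IKError and nothing moves.
- ctrl.finish_job(): hands the job in, once; it reports no verdict.
Trained networks look in a picture, given as the dict that the camera call returned (one of the last four; its "shot" number tells which), for a name from the list of things; names that differ only in an ending like _2 or _b are one class to them, and where a whole thing is asked for, a point or a joint stands for the part that bears it (a point fixed in the world has none). Each returns a list of dicts, best first, with "score" (0 to 1); they miss things now and then, are a little off and sometimes report something else, mostly with a low value. They report only what shows in the picture. A call takes as long as a camera call.
- finder.silhouettes(picture, target): "mask" (400x640 bool, what is visible of it).
- finder.tip_of(picture, target): "at" ([x, y, z] in m, in world coordinates, good to about 4 mm: a listed point, or the origin of a listed thing).
The state is a dict: "t": time; "joints": joint angles; "joint_vel": joint speeds; "effort": joint torques, N m; "eef_pos": TCP position; "tcp_rot": TCP orientation; "ft_force": force on the tool from outside, world axes, zero at the start; "ft_torque": the same for the moment, N m; "width": finger opening in m.
Only numpy, scipy, OpenCV 4.12 (cv2) and the standard library are available. Lean on these libraries where they do the work, as an engineer would, in place of code of your own. Each camera call takes 0.05 s, during which the arm holds its last target. There are 200 camera calls.

## Working session

There is one attempt and no reset: what is moved stays moved. The work goes in short steps, each a Python script; the robot and the scene stay as the last script left them, time stands still between calls to the robot, and variables do not carry over. Pictures are saved under pics/ and viewed, about 8 in all and at most 12, crops included, and the job is handed in when it is done.

```bash
ls; mkdir -p pics
python3 - <<'E'
from bench import ctrl, solver, telemetry, vision, finder
import cv2, numpy as np
s=telemetry.state(); print(s['t'],s['eef_pos'],s['tcp_rot'],s['ft_force'],s['width'])
ims=[]
for n in ['scene','top']:
    p=vision.snapshot(n); ims.append(p['frame'])
    print(n,np.round(p['position'],3).tolist(),np.round(p['attitude'],3).tolist(),np.round(p['camera_matrix'],1).tolist())
    for t in ['block','block_base','shutter_top','stand','orange_scraper_mid','orange_scraper_tip','blue_scraper_mid','green_scraper_mid','pump_bottle_mid','jar_mid','visor_frame_mid','trophy_mid','wood_award_mid']:
        r=finder.tip_of(p,t); print(t,[(np.round(d['at'],3).tolist(),round(d['score'],2)) for d in r[:2]])
    cv2.imwrite(f'pics/{n}.png',p['frame'])
print(telemetry.state()['t'])
E
```

```text
pics
0.0 [ 0.28345076 -0.61195046  0.22170816] [[ 9.07365181e-01  4.20342338e-01 -8.64547890e-04]
 [ 4.20343204e-01 -9.07363894e-01  1.53492017e-03]
 [-1.39267608e-04 -1.75613995e-03 -9.99998448e-01]] [ 0.04781105  0.59134237 -0.42656435] 0.08782075184960675
scene [1.166, -0.42, 0.665] [[0.602, 0.502, -0.621], [0.798, -0.379, 0.468], [0.0, -0.777, -0.629]] [[383.6, 0.0, 318.2], [0.0, 383.6, 201.5], [0.0, 0.0, 1.0]]
block [([0.522, -0.218, 0.131], 0.85), ([0.572, 0.188, 0.109], 0.21)]
block_base [([0.522, -0.247, -0.0], 0.82)]
shutter_top [([0.52, -0.219, 0.123], 0.76), ([0.571, 0.189, 0.108], 0.16)]
stand [([0.588, 0.259, 0.0], 0.84)]
orange_scraper_mid [([0.574, 0.191, 0.112], 0.63)]
orange_scraper_tip [([0.764, -0.246, 0.067], 0.3)]
blue_scraper_mid [([0.607, 0.326, 0.107], 0.71)]
green_scraper_mid [([0.586, 0.257, 0.109], 0.78)]
pump_bottle_mid [([0.536, -0.079, 0.088], 0.86)]
jar_mid [([0.422, -0.012, 0.049], 0.51)]
visor_frame_mid [([0.432, 0.304, 0.01], 0.51), ([0.57, 0.191, 0.009], 0.35)]
trophy_mid [([0.804, -0.039, 0.112], 0.77)]
wood_award_mid [([0.762, -0.245, 0.07], 0.74)]
top [0.451, 0.034, 0.961] [[0.009, -0.989, 0.144], [-1.0, -0.008, 0.006], [-0.005, -0.144, -0.99]] [[395.8, 0.0, 320.7], [0.0, 395.8, 201.4], [0.0, 0.0, 1.0]]
block [([0.52, -0.221, 0.129], 0.59)]
block_base [([0.522, -0.244, -0.0], 0.8)]
shutter_top [([0.522, -0.221, 0.125], 0.62)]
stand [([0.589, 0.256, 0.0], 0.71)]
orange_scraper_mid [([0.569, 0.197, 0.108], 0.6), ([0.762, -0.245, 0.067], 0.17)]
orange_scraper_tip []
blue_scraper_mid [([0.608, 0.324, 0.107], 0.84), ([0.522, -0.22, 0.125], 0.47)]
green_scraper_mid [([0.586, 0.258, 0.108], 0.59)]
pump_bottle_mid [([0.535, -0.078, 0.091], 0.82)]
jar_mid [([0.422, -0.009, 0.045], 0.74), ([0.535, -0.079, 0.088], 0.38)]
visor_frame_mid []
trophy_mid [([0.792, -0.041, 0.11], 0.84)]
wood_award_mid [([0.763, -0.244, 0.068], 0.72)]
1.4
```

View pics/scene.png

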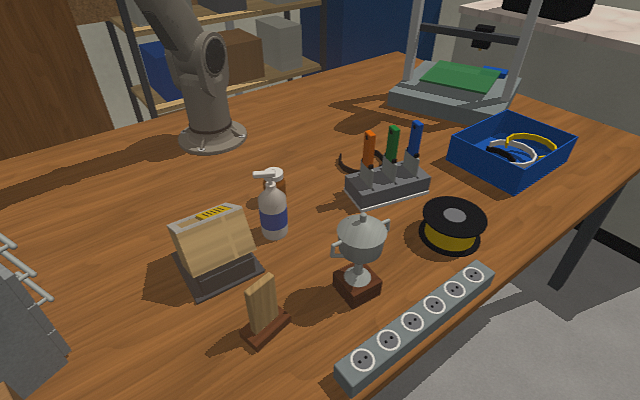

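View pics/top.png

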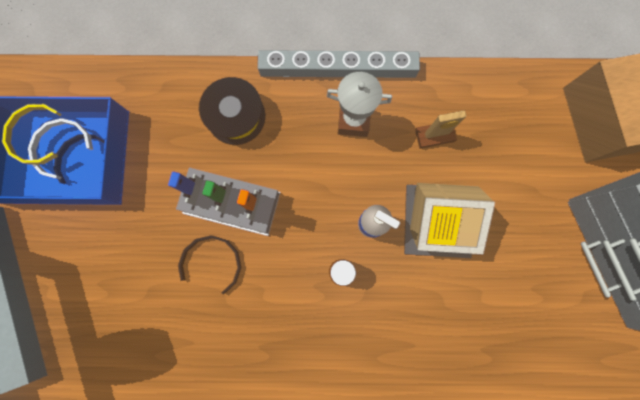

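The pictures show the block at about (445,225) in the top view. The pump bottle is just left of it, and the shutter opens to the image right. The orange scraper is at the stand's −y end (245,200). The finder agrees. Next I check IK and take a close wrist view of the block.

```bash
cat > h.py <<'E'
from bench import ctrl, solver, telemetry, vision, finder
import cv2, numpy as np
def Rz(a): a=np.radians(a); return np.array([[np.cos(a),-np.sin(a),0],[np.sin(a),np.cos(a),0],[0,0,1]])
def block_R(yaw): # columns block axes
    c,s=np.cos(np.pi/6),np.sin(np.pi/6)
    return Rz(yaw)@np.array([[c,0,-s],[0,1,0],[s,0,c]])
def tool_for(R): # tool z=-R z, tool y=-R y
    return np.column_stack([R[:,0],-R[:,1],-R[:,2]])
def wrist(name=None):
    s=telemetry.state(); p=vision.snapshot('wrist')
    T=np.eye(4); T[:3,:3]=s['tcp_rot']; T[:3,3]=s['eef_pos']
    C=T@np.array(p['T_tool_cam'])
    if name: cv2.imwrite(f'pics/{name}.png',p['frame'])
    return p,C
def pix2plane(uv,K,C,p0,n):
    uv=np.atleast_2d(uv).astype(float); d=(C[:3,:3]@np.linalg.inv(K)@np.c_[uv,np.ones(len(uv))].T).T
    o=C[:3,3]; k=((p0-o)@n)/(d@n); return o+k[:,None]*d
def proj(X,K,C):
    q=(np.atleast_2d(X)-C[:3,3])@C[:3,:3]; q=q@K.T; return q[:,:2]/q[:,2:]
E
python3 - <<'E'
from h import *
B=np.array([.522,-.220,.128]); R=block_R(-4); T=tool_for(R)
S=np.array([.5715,.194,.0]); Ts=tool_for(Rz(-15.6))
print(solver.solve_ik(S+[0,0,.4],Ts),solver.solve_ik(S+[0,0,.15],Ts))
for z in [0.,.05,.15,.25]: print(z,solver.solve_ik(B+R@[0,0,z],T), solver.solve_ik(B+R@[0,-.05,z],T))
ctrl.movep(B+R@[-.02,0,.17],T)
p,C=wrist('w1'); print(np.round(p['T_tool_cam'],3).tolist(),np.round(p['camera_matrix'],1).tolist(),telemetry.state()['t'])
for n in ['block','block_base','shutter_top']:
    print(n,[(np.round(d['at'],4).tolist(),round(d['score'],2)) for d in finder.tip_of(p,n)[:2]])
E
```

```text
[   6.44276931   18.86757525  -41.58290782   82.80170099   12.48765193
   83.02645965 -140.7153587 ] [  -4.27019542   27.47908855  -26.95051061  101.73030087   14.91685332
   54.33173418 -142.97849342]
0.0 [ 20.90921878  15.14599854   0.95413953 130.76676844 -59.93014956
  10.44316464 -15.04272985] [ 44.36054466  18.14613913 -18.68859437 126.66523857 -35.6083611
  10.31877033 -32.35561374]
0.05 [ 37.57521001   9.23084647 -15.88526573 130.50259659 -29.21049021
  13.67625039 -44.652091  ] [ 43.63884295  11.55362813 -15.55803116 127.48337662 -33.9315557
  16.61186607 -34.30890134]
0.15 [ 43.94134701  -3.38202422 -17.35875199 129.53854944 -26.19383251
  28.032391   -47.17993042] [ 46.7091372   -0.39645314 -13.59606149 126.75095926 -29.18687492
  30.11514877 -38.5067735 ]
0.25 [ 49.99883704 -14.03417123 -16.49892185 125.8655617  -26.55126415
  43.69555449 -45.45742804] [ 52.12512657 -10.25333546 -12.71693908 123.22193535 -27.47675808
  44.7468711  -38.93285744]
[[0.0, -0.963, -0.268, 0.073], [1.0, 0.0, -0.001, -0.0], [0.001, -0.268, 0.963, -0.161], [0.0, 0.0, 0.0, 1.0]] [[311.5, 0.0, 320.5], [0.0, 311.5, 200.5], [0.0, 0.0, 1.0]] 3.0083
block [([0.5233, -0.2226, 0.1283], 0.84), ([0.5215, -0.2217, 0.1258], 0.65)]
block_base [([0.5243, -0.2437, 0.0031], 0.83)]
shutter_top [([0.5215, -0.2226, 0.1249], 0.59)]
```

View pics/w1.png

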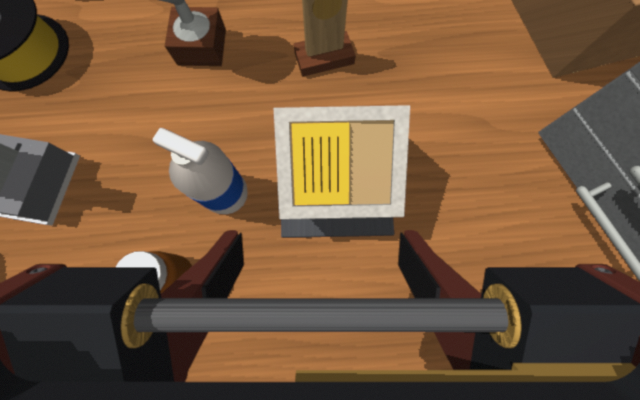

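The wrist view shows the white frame with outer corners at about (275,109), (410,106), (404,217) and (281,217), and the shutter shut on the left. I fit the block pose to the corners from this view and a second one.

```bash
cat > fitb.py <<'E'
from h import *
from scipy.optimize import least_squares
M=np.array([[60,45,0],[60,-95,0],[-60,-95,0],[-60,45,0]])/1000.
def corners(p):
    f=p['frame']; hsv=cv2.cvtColor(f,cv2.COLOR_BGR2HSV)
    b=max(finder.silhouettes(p,'block'),key=lambda d:d['score'])['mask']
    b=cv2.dilate(b.astype(np.uint8),np.ones((9,9)))
    w=((hsv[...,1]<60)&(hsv[...,2]>140)).astype(np.uint8)*b
    cs,_=cv2.findContours(w,cv2.RETR_EXTERNAL,cv2.CHAIN_APPROX_NONE)
    c=max(cs,key=lambda c:cv2.contourArea(cv2.convexHull(c))); h=cv2.convexHull(c)
    q=cv2.approxPolyN(h,4,ensure_convex=True).reshape(-1,2).astype(float) 
    q=q[np.argsort(np.arctan2(*(q-q.mean(0))[:,::-1].T))] # TL,TR,BR,BL
    return q
def fit(views):
    def res(v):
        X=v[:3]+M@block_R(v[3]).T
        return np.concatenate([(proj(X,K,C)-q).ravel() for q,K,C in views])
    r=least_squares(res,[.522,-.22,.128,-4]); return r.x,np.abs(r.fun).max()
E
python3 - <<'E'
from fitb import *
import pickle
B=np.array([.522,-.220,.128]); R=block_R(-4); T=tool_for(R); vs=[]
for off in [None,[.0,-.06,.13]]:
    if off: ctrl.movep(B+R@off,T)
    p,C=wrist('w2'); q=corners(p); print(q.tolist())
    v=(q,np.array(p['camera_matrix']),C); vs.append(v); print(fit([v]))
print(fit(vs)); print(telemetry.state()['t'],telemetry.state()['joints'])
E
```

```text
[[274.0, 107.0], [410.0, 104.0], [404.0, 216.0], [279.0, 218.0]]
(array([ 0.52371017, -0.21837244,  0.12672428, -2.96181663]), np.float64(0.548355753651947))
[[202.0, 127.0], [355.0, 125.0], [355.0, 246.0], [216.0, 249.0]]
(array([ 0.5235468 , -0.21835805,  0.12755473, -2.87102284]), np.float64(0.7629306804211637))
(array([ 0.52359759, -0.21832376,  0.12720154, -2.90871751]), np.float64(0.8678059174251871))
3.7583 [ 46.62129065   2.44267366 -13.41368044 126.5257904  -30.37902246
  27.80986535 -36.45639751]
```

```bash
cat >> h.py <<'E'
B=np.array([.5236,-.2183,.1277]); YAW=-2.9; R=block_R(YAW); T=tool_for(R)
E
python3 - <<'E'
from h import *
for tz in [0,90,-90,180]:
  T2=T@Rz(tz)
  for x in [-.02,0,.02]:
    a=[solver.solve_ik(B+R@[x,y,z],T2) for y in (0,-.055) for z in (.03,-.004)]
    print(tz,x,[None if v is None else np.round(v,0).astype(int).tolist() for v in a])
E
```

```text
0 -0.02 [[41, 12, -19, 132, -37, 10, -35], [22, 16, 1, 133, -74, 10, 1], [48, 15, -19, 129, -40, 14, -26], [39, 18, -10, 128, -58, 12, -8]]
0 0 [[39, 12, -18, 130, -31, 11, -42], [21, 16, 1, 130, -63, 11, -11], [45, 15, -17, 127, -35, 15, -31], [45, 19, -19, 126, -36, 11, -30]]
0 0.02 [[36, 12, -16, 128, -26, 13, -47], [20, 16, 1, 128, -53, 12, -22], [43, 15, -16, 124, -31, 16, -37], [42, 19, -17, 124, -33, 12, -35]]
90 -0.02 [[36, 12, -14, 132, -43, 11, -119], [22, 16, 1, 133, -74, 10, -89], [41, 14, -11, 129, -47, 15, -109], [42, 19, -15, 128, -53, 11, -103]]
90 0 [[33, 12, -12, 130, -37, 12, -126], [1, 17, 24, 132, -77, 17, -88], [38, 14, -10, 127, -42, 16, -115], [39, 19, -12, 126, -47, 12, -110]]
90 0.02 [[30, 12, -9, 128, -33, 14, -131], [-9, 19, 36, 130, -76, 21, -90], [36, 14, -8, 125, -38, 17, -120], [36, 18, -10, 124, -43, 13, -116]]
-90 -0.02 [[72, 19, -55, 130, 30, 11, -8], [72, 26, -58, 130, 64, 13, -41], [54, 15, -26, 128, -32, 13, 57], [77, 29, -57, 126, 51, 14, -21]]
-90 0 [[44, 13, -23, 130, -24, 11, 42], [70, 26, -57, 128, 58, 14, -35], [51, 15, -24, 126, -28, 14, 52], [49, 20, -24, 126, -28, 10, 52]]
-90 0.02 [[42, 13, -23, 127, -19, 13, 36], [60, 22, -45, 126, 35, 11, -15], [49, 16, -23, 124, -24, 15, 47], [47, 20, -23, 124, -23, 12, 46]]
180 -0.02 [[82, 24, -67, 130, 51, 16, 62], [72, 26, -58, 130, 64, 13, 49], [87, 28, -67, 126, 46, 18, 75], [85, 35, -69, 126, 66, 22, 57]]
180 0 [[80, 24, -67, 128, 49, 18, 65], [70, 26, -57, 128, 58, 14, 55], [86, 28, -67, 124, 44, 20, 76], [84, 35, -68, 124, 63, 23, 60]]
180 0.02 [[79, 25, -67, 126, 47, 20, 66], [69, 26, -57, 125, 53, 16, 59], [84, 28, -67, 122, 43, 22, 76], [82, 35, -68, 122, 60, 24, 62]]
```

Run:
```python
from h import *
ctrl.move_gripper(0.0)
P=lambda y,z: B+R@[.018,y,z]
bz=lambda: R.T@(telemetry.state()['eef_pos']-B)
F=lambda: R.T@np.array(telemetry.state()['ft_force'])
ctrl.movep(P(-.01,.03),T); ctrl.dwell(.2); f0=F(); print(f0,bz())
hit=ctrl.move_l(P(-.01,-.008),vel=.02,contact_N=5); ctrl.dwell(.1)
z=bz()[2]; print(hit,bz(),F()-f0,telemetry.state()['joints'])
```

```text
[ 0.56449624 -0.83617915  0.05216413] [ 0.01849869 -0.01164035  0.03118975]Traceback (most recent call last):
  File "<stdin>", line 7, in <module>
bench.IKError: the arm cannot follow that straight line within its joint ranges
```

```bash
cat > press.py <<'E'
from h import *
T2=T@Rz(180)
P=lambda y,z: B+R@[.018,y,z]
bz=lambda: R.T@(telemetry.state()['eef_pos']-B)
F=lambda: R.T@np.array(telemetry.state()['ft_force'])
E
python3 - <<'E'
from press import *
ctrl.movep(P(-.01,.13),T); ctrl.movep(P(-.01,.10),T2); print(telemetry.state()['joints'])
ctrl.move_l(P(-.01,.025),T is None or .1); ctrl.dwell(.2); f0=F(); print(f0,bz())
np.save('f0.npy',f0)
hit=ctrl.move_l(P(-.01,-.008),vel=.02,contact_N=5); ctrl.dwell(.1)
print(hit,bz(),F()-f0,telemetry.state()['joints'],telemetry.state()['t'])
E
```

```text
[ 84.63675746  10.54119404 -63.28994709 125.38515098  -2.82868488
  21.62846597 113.55230368]
[ 0.66697774  0.75372163 -0.16588036] [ 0.0181866  -0.01043457  0.02544876]Traceback (most recent call last):
  File "<stdin>", line 5, in <module>
bench.IKError: the arm cannot follow that straight line within its joint ranges
```

Run:
```python
from press import *
f0=F(); np.save('f0.npy',f0)
ctrl.movep(P(-.01,.006),T2); ctrl.dwell(.1); print(bz(),F()-f0,telemetry.state()['joints'])
try: print(ctrl.move_l(P(-.01,-.005),vel=.015,contact_N=5))
except Exception as e: print(e)
ctrl.dwell(.1)
print(bz(),F()-f0,telemetry.state()['joints'],telemetry.state()['t'])
```

```text
[ 0.01804487 -0.00986412  0.00642609] [-0.16160606 -0.04701926  0.73650402] [ 57.60977635  19.41668098 -40.23815633 125.87206411  15.71366809
  10.71663157  94.59805894]
True
[ 0.0180813  -0.01062799  0.00049196] [-0.07467681 -0.80479917 10.85968751] [ 56.60910408  20.0743774  -39.36302903 125.79859549  18.0377302
  10.11163145  92.31585978] 10.725
```

Run:
```python
from press import *
f0=np.load('f0.npy'); y=-.0106; zc=.0003
for i in range(9):
    y=max(y-.007,-.0645)
    try: ctrl.move_l(P(y,zc),vel=.03)
    except Exception as e: print(e); ctrl.movep(P(y,zc),T2)
    f=(F()-f0); b=bz(); print(np.round(b*1000,1),np.round(f,1),round(telemetry.state()['joints'][5],1))
    zc+=np.clip((f[2]-8)*5e-5,-.0004,.0004)
print(zc,telemetry.state()['t'])
```

```text
[ 18.1 -18.3   0.5] [-1.1 -2.1  7.4] 10.6
[ 18.1 -25.4   0.5] [-1.3 -2.   7. ] 10.9
[ 18.1 -32.5   0.5] [-1.9 -1.   8.8] 11.3
[ 18.1 -39.5   0.5] [-0.8 -2.3  7.6] 11.7
[ 18.2 -46.6   0.5] [-1.5 -1.6  8.5] 12.1
[ 18.2 -53.5   0.5] [-1.3 -2.   7.7] 12.5
[ 18.2 -58.8   0.5] [-1.8  2.1 11.9] 12.9
[ 18.3 -62.8   0.5] [-0.5  3.3 10.1] 13.2
[ 18.3 -62.8   0.5] [-0.2  3.5  7.6] 13.2
0.000534509438831632 13.9917
```

Run:
```python
from press import *
ctrl.move_l(P(-.06,.03),vel=.08); ctrl.movep(P(-.02,.15),T2)
p,C=wrist('w3'); K=np.array(p['camera_matrix'])
hsv=cv2.cvtColor(p['frame'],cv2.COLOR_BGR2HSV); m=cv2.inRange(hsv,(18,150,120),(35,255,255))
X=np.array([[.018,y,0] for y in (-.08,-.02,.03)]); pix=proj(B+X@R.T,K,C); print(pix.round(1))
# yellow extent along face row
n,l,st,c=cv2.connectedComponentsWithStats(m); i=[j for j in range(1,n) if st[j,4]>300]
for j in i:
    q=np.argwhere(l==j)[:,::-1]; Y=(pix2plane(q,K,C,B,R[:,2])-B)@R; print(st[j].tolist(),(np.percentile(Y,[1,99],axis=0)*1000).round(1).tolist())
cv2.imwrite('pics/w3c.png',p['frame']); print(telemetry.state()['t'])
```

```text
[[262.7 189.1]
 [321.2 189.1]
 [370.  189.1]]
[261, 127, 61, 86, 4975] [[-44.0, -78.5, -0.0], [42.6, -21.2, 0.0]]
[566, 214, 74, 37, 1587] [[46.0, 243.3, -0.0], [83.4, 315.3, 0.0]]
[314, 330, 14, 41, 376] [[189.8, -27.4, -0.0], [243.5, -14.3, 0.0]]
[86, 332, 119, 42, 4122] [[190.1, -298.0, -0.0], [244.6, -162.9, 0.0]]
[437, 332, 121, 50, 5014] [[190.1, 122.3, -0.0], [261.1, 256.4, 0.0]]
15.25
```

View pics/w3c.png

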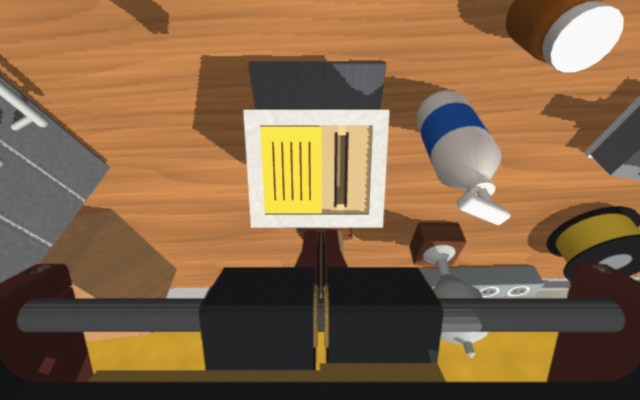

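The shutter now spans block y −80 to −20 mm, fully open against its stop, and the slot shows at (341,170). I go to the stand next.

Run:
```python
from press import *
Ts=tool_for(Rz(-15.6))@Rz(180); x=Rz(-15.6)[:,0]
S=np.array([.5715,.194,.0])
ctrl.move_gripper(.056)
for i,(dx,h) in enumerate([(0,.33),(-.04,.30)]):
    ctrl.movep(S+x*dx+[0,0,h],Ts); p,C=wrist(f's{i}'); K=np.array(p['camera_matrix'])
    print(telemetry.state()['joints'].round(0) if i==0 else '')
    for n in ['orange_scraper_mid','green_scraper_mid','blue_scraper_mid','stand']:
        print(n,[(np.round(d['at'],4).tolist(),round(d['score'],2)) for d in finder.tip_of(p,n)[:1]])
    np.savez(f's{i}.npz',C=C,K=K,f=p['frame'])
    ms=finder.silhouettes(p,'orange_scraper_mid')
    if ms: np.save(f's{i}m.npy',ms[0]['mask']); print(ms[0]['mask'].sum())
a=cv2.imread('pics/s0.png'); b=cv2.imread('pics/s1.png'); 
cv2.imwrite('pics/s01.png',cv2.resize(np.vstack([a,b]),None,fx=.75,fy=.75)); print(telemetry.state()['t'])
```

```text
[  1.  19. -34.  90.  11.  74.  40.]
orange_scraper_mid [([0.5711, 0.1894, 0.1054], 0.6)]
green_scraper_mid [([0.5904, 0.259, 0.1093], 0.67)]
blue_scraper_mid [([0.6033, 0.3251, 0.1097], 0.67)]
stand [([0.5848, 0.2566, 0.0011], 0.96)]
829

orange_scraper_mid [([0.572, 0.1892, 0.1031], 0.81)]
green_scraper_mid [([0.5921, 0.2629, 0.1087], 0.88)]
blue_scraper_mid [([0.6063, 0.3264, 0.1106], 0.61)]
stand [([0.5856, 0.2584, 0.0004], 0.78)]
1268
18.8833
```

View pics/s01.png

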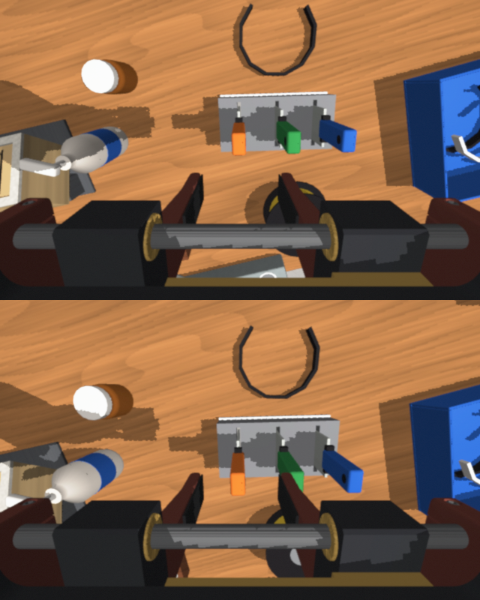

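```bash
cat > fits.py <<'E'
from h import *
from scipy.optimize import least_squares
from scipy.spatial.transform import Rotation as Ro
D=np.array([[np.cos(a),np.sin(a)] for a in np.linspace(0,2*np.pi,24,endpoint=False)])
BOX=np.array([[i*.015,j*.009,k] for i in(-1,1) for j in(-1,1) for k in(.0025,.0975)])
vs=[]
for i in (0,1):
    d=np.load(f's{i}.npz'); m0=cv2.dilate(np.load(f's{i}m.npy').astype(np.uint8),np.ones((7,7)))
    hsv=cv2.cvtColor(d['f'],cv2.COLOR_BGR2HSV); m=cv2.inRange(hsv,(5,190,90),(17,255,255))*m0
    n,l,st,_=cv2.connectedComponentsWithStats(m); j=1+np.argmax(st[1:,4]); print(st[j])
    q=np.argwhere(l==j)[:,::-1]
    vs.append(((q@D.T).max(0)+.5*np.abs(D).max(1)*.6,d['K'],d['C']))
def res(v):
    v=np.r_[v,[0]*(6-len(v))]
    Rr=Ro.from_euler('ZYX',[v[3],v[4],v[5]],degrees=True).as_matrix(); X=v[:3]+BOX@Rr.T
    return np.concatenate([(proj(X,K,C)@D.T).max(0)-s for s,K,C in vs])
r0=None
for n in (4,6):
    r=least_squares(res,[.5715,.192,.107,-15.6,0,0][:n] if r0 is None else np.r_[r0,0,0],loss='soft_l1'); r0=r.x
    print(r.x.round(4),np.abs(r.fun).max(),np.sqrt((r.fun**2).mean()))
E
python3 fits.py
```

```text
[309 164  19  43 684]
[307 204  20  57 947]
[  0.5764   0.1885   0.0856 -14.0367] 2.6372005567502583 1.4621811197269365
[  0.5752   0.1888   0.1009 -14.6413  -3.8565  -0.2858] 1.744468686819232 0.8056933198879402
```

```bash
python3 - <<'E'
from fits import *
o=[]
for i in (0,1):
    d=np.load(f's{i}.npz'); f=d['f'][150:280,270:370].copy(); m=np.load(f's{i}m.npy')[150:280,270:370].astype(np.uint8)
    g=cv2.resize(f,None,fx=4,fy=4,interpolation=cv2.INTER_NEAREST); g2=g.copy()
    cs,_=cv2.findContours(cv2.resize(m,None,fx=4,fy=4,interpolation=cv2.INTER_NEAREST),0,2); cv2.drawContours(g2,cs,-1,(255,0,255),1)
    X=np.array([.573,.190,.1075])+BOX@Rz(-15.6).T
    for u in proj(X,d['K'],d['C']): cv2.circle(g2,tuple(int(t) for t in (u-[270,150])*4+2),3,(255,255,0),1)
    o.append(np.hstack([g,g2]))
o=np.hstack([np.hstack([x]) for x in o]); cv2.imwrite('pics/z.png',cv2.resize(o,(800,260)) if 0 else np.vstack([o[:,:800],o[:,800:]])[:1040:2,::1][:, :])
E
python3 -c "
import cv2;a=cv2.imread('pics/z.png');print(a.shape)
b=cv2.resize(a,(800,600)) if 0 else a
"
```

```text
[309 164  19  43 684]
[307 204  20  57 947]
[  0.5764   0.1885   0.0856 -14.0367] 2.6372005567502583 1.4621811197269365
[  0.5752   0.1888   0.1009 -14.6413  -3.8565  -0.2858] 1.744468686819232 0.8056933198879402
(520, 800, 3)
```

View pics/z.png

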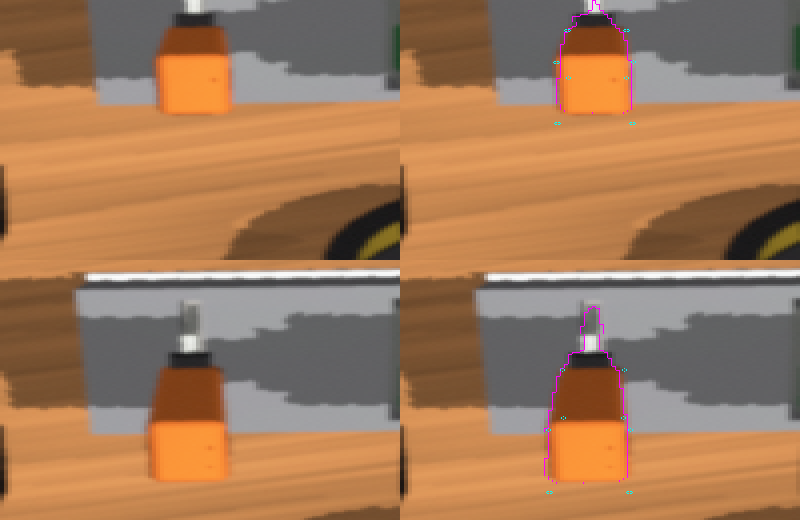

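```bash
cat > fitt.py <<'E'
from h import *
from scipy.optimize import least_squares
D=np.array([[np.cos(a),np.sin(a)] for a in np.linspace(0,2*np.pi,24,endpoint=False)])
TOP=np.array([[i*.015,j*.009,.0975] for i in(-1,1) for j in(-1,1)])
vs=[]
for i in (0,1):
    d=np.load(f's{i}.npz'); m0=cv2.dilate(np.load(f's{i}m.npy').astype(np.uint8),np.ones((5,5)))
    f=d['f']; hsv=cv2.cvtColor(f,cv2.COLOR_BGR2HSV); m=((hsv[...,2]>200)&(hsv[...,1]>170)).astype(np.uint8)*m0
    n,l,st,_=cv2.connectedComponentsWithStats(m); j=1+np.argmax(st[1:,4]); print(st[j])
    q=np.argwhere(l==j)[:,::-1]; vs.append(((q@D.T).max(0)+.3,d['K'],d['C']))
def res(v):
    X=np.array([v[0],v[1],v[2]])+TOP@Rz(v[3]).T
    return np.concatenate([(proj(X,K,C)@D.T).max(0)-s for s,K,C in vs])
r=least_squares(res,[.57,.19,.107,-15.6]); print(r.x.round(4),np.abs(r.fun).max())
r=least_squares(lambda v:res([v[0],v[1],.1075,v[2]]),[.57,.19,-15.6]); print(r.x.round(4),np.abs(r.fun).max())
E
python3 fitt.py
```

```text
[310 177  18  31 504]
[307 231  21  30 569]
[  0.5735   0.1897   0.0947 -15.2878] 1.9283797425342755
[  0.5693   0.191  -15.4676] 2.3372329122371838
```

Run:
```python
from h import *
Ts=tool_for(Rz(-15.5))@Rz(180); G=np.array([.5695,.1905,.158])
ctrl.movep(G+[0,0,.09],Ts); ctrl.move_l(G,vel=.08,contact_N=8); print(telemetry.state()['eef_pos'],telemetry.state()['ft_force'])
ctrl.move_gripper(0.0,40); s=telemetry.state(); print(s['width'],s['ft_force'],s['eef_pos'])
ctrl.move_l(G+[0,0,.02],vel=.05); ctrl.move_l(G+[0,0,.12],vel=.12); s=telemetry.state(); print(s['width'],s['ft_force'],s['eef_pos'])
C={}
for n in ['scene','top']:
    p=vision.snapshot(n); cv2.imwrite(f'pics/g_{n}.png',p['frame']); 
    for t in ['orange_scraper_mid','orange_scraper_tip','green_scraper_mid','blue_scraper_mid']:
        print(n,t,[(np.round(d['at'],4).tolist(),round(d['score'],2)) for d in finder.tip_of(p,t)[:2]])
print(telemetry.state()['t'],telemetry.state()['joints'])
f=cv2.imread('pics/g_scene.png'); cv2.imwrite('pics/g_c.png',cv2.resize(f[20:220,270:470],None,fx=3,fy=3))
```

```text
[0.56988336 0.19074651 0.15861368] [ 0.33062912  0.31401837 -0.25452571]
0.01785756231801435 [-0.17743737 -0.42215782  0.55642865] [0.56953198 0.19047802 0.15801499]
0.017802801367509273 [ 0.0632723   0.29974208 -2.00181422] [0.56902091 0.19016819 0.27703989]
scene orange_scraper_mid [([0.5718, 0.1916, 0.2274], 0.7)]
scene orange_scraper_tip [([0.5683, 0.1918, 0.128], 0.63)]
scene green_scraper_mid [([0.5888, 0.2562, 0.109], 0.93)]
scene blue_scraper_mid [([0.6055, 0.3271, 0.1048], 0.75)]
top orange_scraper_mid [([0.5688, 0.1943, 0.2277], 0.56)]
top orange_scraper_tip [([0.5681, 0.1895, 0.1283], 0.39)]
top green_scraper_mid []
top blue_scraper_mid [([0.5234, -0.2421, -0.0001], 0.19)]
23.2333 [  1.22957717  20.99945602 -33.43338213  94.18518882  12.24642858
  68.51557926  39.53174714]
```

View pics/g_c.png

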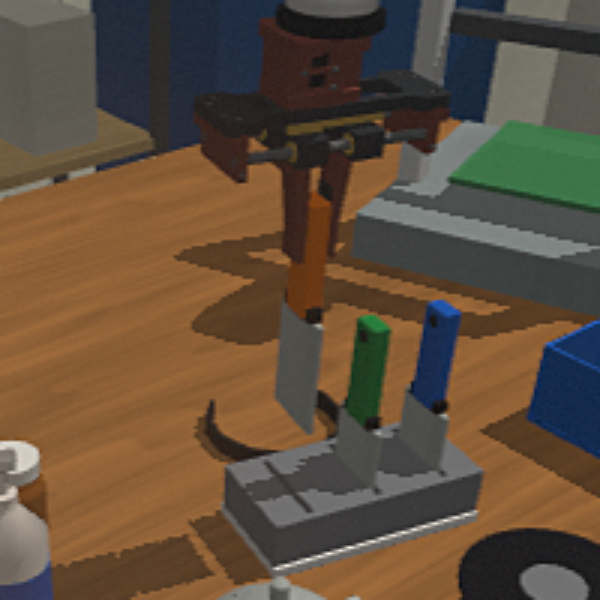

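The orange scraper is held straight, and the green and blue ones have not moved. I carry it over the block and check the in-hand offset with the wrist camera.

Run:
```python
from press import *
s=telemetry.state(); ctrl.move_l(s['eef_pos']+[-.03,0,.13],vel=.2)
ctrl.movep(B+R@[0,0,.29],T2); print(telemetry.state()['joints'].round(1))
ctrl.dwell(.2); f0=F(); np.save('f1.npy',f0)
ctrl.movep(B+R@[0,0,.175],T2); ctrl.dwell(.2); print(bz(),F()-f0,telemetry.state()['joints'].round(1),telemetry.state()['width'])
p,C=wrist('i1'); K=np.array(p['camera_matrix']); s=telemetry.state()
X=np.array([[.032,0,.148],[.032,0,.048],[-.032,0,.148],[.015,0,.048]])
for sg in (1,-1):
  Y=X.copy(); Y[:,0]*=sg; print(sg,proj(s['eef_pos']+Y@s['tcp_rot'].T,K,C).round(1).tolist())
print('slot',proj(B+np.array([[.036,0,-.005],[-.036,0,-.005]])@R.T,K,C).round(1).tolist(),s['t'])
a=cv2.resize(p['frame'][80:280,220:420],None,fx=3,fy=3,interpolation=cv2.INTER_CUBIC); cv2.imwrite('pics/i1c.png',a)
# reachability of final
for z in (.10,.058): print(solver.solve_ik(B+R@[0,0,z],T2))
```

```text
[ 30.1 -18.1   1.  124.3 -18.   48.3 127.2]
[ 0.00152719 -0.00075646  0.17665688] [0.3676604  0.33578398 0.75858325] [ 26.6  -7.1   0.2 129.5 -22.7  31.6 130.6] 0.017699235795353457
1 [[320.5, 157.3], [320.5, 177.0], [320.5, 218.5], [320.5, 201.0]]
-1 [[320.5, 218.5], [320.5, 262.4], [320.5, 157.3], [320.5, 241.0]]
slot [[321.2, 210.9], [321.3, 147.9]] 26.6417
[ 2.43591511e+01  2.10738401e+00  6.25487535e-02  1.31078623e+02
 -3.03667944e+01  2.12787660e+01  1.37488043e+02]
[ 25.86049574   7.68545923  -2.78444695 131.03310031 -37.25410158
  16.01676145 144.0215733 ]
```

View pics/i1c.png

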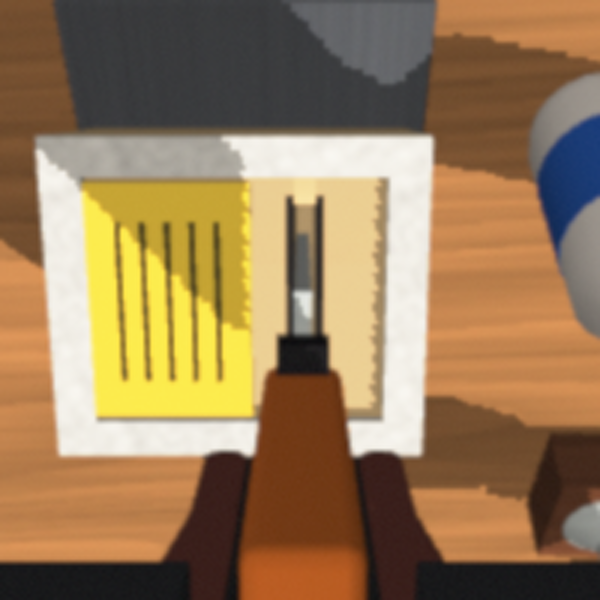

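```bash
cat > ins.py <<'E'
from press import *
f0=np.load('f1.npy'); c=np.zeros(3)
def go(z,vel=.06,con=None):
    global c
    t=np.array([0,0,z]); 
    try: h=ctrl.move_l(B+R@(t+c),vel=vel,rotation=T2,contact_N=con)
    except Exception as e: print('IK',e); return None
    ctrl.dwell(.1); b=bz(); f=F()-f0
    print(z,h,(b*1000).round(1),f.round(1),round(telemetry.state()['t'],1))
    c[:2]-=.7*b[:2]; c[:2]=np.clip(c[:2],-.003,.003); return h
E
python3 - <<'E'
from ins import *
c[:2]=[-.0012,.0006]
go(.165); go(.156,.03); go(.151,.03)
go(.143,.02,6)
p,C=wrist('i2'); np.save('c.npy',c)
E
```

```text
0.165 False [ -1.3   0.7 164.9] [-1.5 -0.8 -0.2] 27.1
0.156 False [-3.00e-01  1.00e-01  1.56e+02] [-1.  -0.8  0.8] 27.6
0.151 False [-1.00e-01  0.00e+00  1.51e+02] [ 0.6 -0.5  0.9] 28.0
0.143 False [  0.  -0. 143.] [1.1 0.2 0.7] 28.7
```

Run:
```python
from ins import *
for z in (.136,.125,.105,.085,.068):
    h=go(z,.03,7); c[:]=0
    if h or h is None: break
print(telemetry.state()['joints'].round(1),telemetry.state()['width'])
```

```text
0.136 False [ -0.   0. 136.] [-0.2 -0.1 -0.7] 29.2
0.125 False [  0.  -0. 125.] [ 0.3 -1.   0.1] 29.8
0.105 False [ 1.000e-01 -0.000e+00  1.051e+02] [-0.4 -0.7  0.7] 30.7
0.085 False [ 0.1 -0.1 85.1] [-0.2 -0.3 -0.6] 31.7
0.068 False [ 0.1 -0.1 68.1] [-0.3 -0.3  0.2] 32.5
[ 25.    6.3  -1.5 131.1 -35.6  17.3 142.5] 0.01772376829166431
```

Run:
```python
from ins import *
h=go(.060,.02,6); c[:]=0
if not h: h=go(.052,.01,6)
print(telemetry.state()['width'])
```

```text
0.06 False [-0. -0. 60.] [-1.2 -0.3  0.7] 33.1
0.052 True [ 0.  -0.1 58.1] [1.1 0.3 7.3] 33.6
0.017423623127205655
```

The floor contact came at 58.1 mm, against 58 predicted, so the scraper is home. I release and retreat along the normal.

Run:
```python
from ins import *
ctrl.move_gripper(.024); ctrl.move_gripper(.05); print(F()-f0)
ctrl.move_l(B+R@[0,0,.17],vel=.1); ctrl.movep(B+R@[0,0,.26],T2); ctrl.dwell(.3)
p,C=wrist('e_w'); 
for n in ['orange_scraper_mid','shutter_top']: print('wrist',n,[(np.round(R.T@(np.array(d['at'])-B),4).tolist(),round(d['score'],2)) for d in finder.tip_of(p,n)[:1]])
for n in ['scene','top']:
    p=vision.snapshot(n); cv2.imwrite(f'pics/e_{n}.png',p['frame'])
    for t in ['orange_scraper_mid','shutter_top']: print(n,t,[(np.round(R.T@(np.array(d['at'])-B),4).tolist(),round(d['score'],2)) for d in finder.tip_of(p,t)[:1]])
    for t in ['green_scraper_mid','blue_scraper_mid','pump_bottle_mid','jar_mid','trophy_mid','wood_award_mid']: print(n,t,[(np.round(d['at'],3).tolist(),round(d['score'],2)) for d in finder.tip_of(p,t)[:1]])
a=cv2.imread('pics/e_w.png'); b=cv2.imread('pics/e_scene.png'); cv2.imwrite('pics/e.png',cv2.resize(np.vstack([a[60:360],b]),None,fx=.85,fy=.85)); print(telemetry.state()['t'])
```

```text
[1.38114968 0.11473622 1.35082766]
wrist orange_scraper_mid [([-0.0059, -0.003, 0.007], 0.94)]
wrist shutter_top [([-0.0054, -0.0488, 0.0013], 0.95)]
scene orange_scraper_mid [([-0.0029, 0.002, 0.0107], 0.94)]
scene shutter_top [([-0.0027, -0.0464, -0.0008], 0.66)]
scene green_scraper_mid [([0.588, 0.256, 0.11], 0.67)]
scene blue_scraper_mid [([0.603, 0.326, 0.107], 0.84)]
scene pump_bottle_mid []
scene jar_mid [([0.422, -0.011, 0.048], 0.76)]
scene trophy_mid [([0.798, -0.041, 0.106], 0.84)]
scene wood_award_mid [([0.762, -0.244, 0.071], 0.68)]
top orange_scraper_mid [([-0.0074, 0.0033, 0.0123], 0.67)]
top shutter_top [([-0.0016, -0.0512, -0.0009], 0.85)]
top green_scraper_mid [([0.587, 0.258, 0.108], 0.68)]
top blue_scraper_mid [([0.603, 0.325, 0.106], 0.59)]
top pump_bottle_mid []
top jar_mid [([0.425, -0.011, 0.046], 0.77)]
top trophy_mid [([0.796, -0.04, 0.11], 0.82)]
top wood_award_mid [([0.762, -0.245, 0.068], 0.62)]
37.65
```

View pics/e.png

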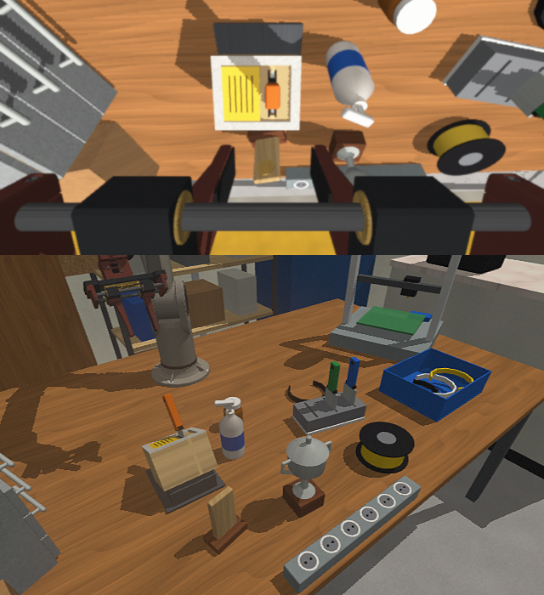

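```bash
python3 -c "
from bench import ctrl,telemetry
ctrl.finish_job(); print(telemetry.state()['t'])"
```

```text
the job is handed in; nothing more can be done
the job is handed in; nothing more can be done
```

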